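# Fit up a channel between two rails and clamp it

## Task

Set up the next weld on the jig plate: lay the steel channel, flat back up as it lies now, parallel to the two blue rails, midway between them and centred along their length. Put the orange stop weight on the plate right in front of the channel's end nearest the robot, in line with it, its handle running along the rails and leaving no more than about a centimetre of gap, then swing the red-tipped clamp arm fully down so that its pad rests on the channel. Set things down rather than drop them, and leave the green square tube and the copper-coloured angle where they are.

Things in the scene. Friction and masses are not known exactly. Their poses are not given: they have to be found in the camera images.
- jig: Fixed weld jig: grey plate 8 mm thick on the bench, spanning jig x -180 to 110, y -125 to 165 mm, with two blue rails on it. Origin: on the bench under the plate, midway between the rails and at the middle of their length. x runs along the rails, away from the robot (within 0.3 rad of world x), y across to the left, z up. Clamp yoke 52 x 36, 90 high at x 0, y 137 mm.
- rail_left (a point): Top centre of the left blue square-tube rail, at jig (0, 100, 38) mm. Each rail is 180 mm long (jig x), 30 mm wide, its top 38 mm above the bench; the inner faces are 170 mm apart.
- rail_right (a point): Top centre of the right blue rail, at jig (0, -100, 38) mm; same size.
- clamp (a joint): Clamp arm angle in rad: 0 = level across the left rail, its pad just on a channel put under it; 1.57 = straight up; starts open at 1.55 to 1.85 (limit 1.9, leaning outwards). Sinks to -0.06 if nothing lies under it. Stiff hinge that stays where it is left: 2 to 4 N at the red end swings it.
- clamp_hinge (a point): Hinge axis of the clamp arm, at jig (0, 135, 75) mm; the axis is parallel to jig x. At angle q the arm runs from here by cos q towards jig -y and sin q up. Steel arm 24 mm wide, 14 mm thick (hinge line at mid-thickness); its red end, 110 to 155 mm from the hinge, is 28 mm wide and 18 mm thick.
- clamp_pad (a point): Centre of the face of the clamp's black rubber pad (28 mm diameter), 135 mm along the arm from the hinge and 27 mm to its under side (the side facing the rails when the arm stands up); at angle 0 it is over the jig's origin, 48 mm above the bench.
- channel: Loose bare-steel U-channel offcut 120 mm long (x), 50 mm wide (y), 40 mm high (z), 6 mm walls, 0.4 to 0.75 kg, lying open side down with its flat back on top. Origin: centre of its underside; either end may lead.
- weight: Loose orange stop weight: block 60 (x) x 90 (y) x 30 mm high with a dark bar handle on top; the handle bar runs along x, 60 mm long, 16 mm wide, from 50 to 64 mm above the underside, on a post at each end, over the block's centre. 0.5 to 0.95 kg. Origin: centre of its underside; either way round.
- tube: Bystander: loose green-painted square-tube offcut, 100 (x) x 50 x 50 mm, hollow, closed flat sides all round. Origin: centre of its underside.
- angle: Bystander: loose copper-coloured L-section offcut, 110 (x) x 50 mm, upright leg 50 mm high on its +y side. Origin: centre of its underside footprint.
Things that resemble listed ones, but are neither listed nor needed, are in the scene too. Leave any pink or yellow look-alike of the weight alone.

How it is judged:
At the end, for the whole second after the job is handed in: Channel on the plate within 8 mm of midway, 12 mm of centre lengthwise, 0.1 rad of parallel; weight on the plate at its near end, 15 mm of the middle line, handle within 0.15 rad of the rails, at most 105 mm between centres (90 touching); clamp within 0.03 rad of level; both upright, at rest (y of channel in the frame of jig between -0.008 and 0.008 m and x of channel in the frame of jig between -0.012 and 0.012 m and z of channel in the frame of jig between 0.004 and 0.012 m and angle between each of channel, weight's own z axis and vertical below 0.08 rad and angle between the x axis of channel and the x axis of jig, either way round below 0.1 rad and y of weight in the frame of jig between -0.015 and 0.015 m and x of weight in the frame of jig below -0.07 m and horizontal distance between weight and channel below 0.105 m and z of weight in the frame of jig between 0.004 and 0.012 m and angle between the x axis of weight and the x axis of jig, either way round below 0.15 rad and value of joint clamp between -0.03 and 0.03 rad and linear speed of each of channel, weight below 0.02 m/s).
It fails at once if the channel or the weight is dropped from more than about 40 mm ((height (world z) of channel above 0.04 m and contact force between channel and anything else below 0.05 N and linear speed of channel above 0.25 m/s) or (height (world z) of weight above 0.04 m and contact force between weight and anything else below 0.05 N and linear speed of weight above 0.25 m/s)).
It fails at once if the square tube or the angle is moved by more than 30 mm (distance of any of tube, angle from where it was at the start of the episode above 0.03 m).
It also fails if it takes over 72 s, if anything falls off the work surface, if the arm or the gripper's body presses on something with over 40 N, if the wrist force passes 120 N, or if a joint passes its speed limit or range.

## Robot

A 6-joint arm with a two-finger parallel gripper is mounted at the origin on the work surface. World frame = base frame: x ahead of the robot, y to its left, z up, the work surface at z = 0. Lengths are in m, angles in rad, forces in N, time in s.
With the tool pointing down it reaches from about 0.425 to 0.95 m from the base axis. Payload 3.5 kg.
Tool frame: the origin (TCP) lies on the centre line of the jaws, within the pads' length; the fingertips stand 19 mm ahead of it and the grasp point (between the pads) is the TCP; z points along the fingers, y is the line along which they close (so a half turn about z gives the same grasp; the last joint's range is limited). The gripper opens to 85 mm and grips with 20 to 120 N. Pads are 22 mm wide; open, the fingers measure 114 mm over their backs; the gripper's body (76 mm by 85 mm) begins 54 mm behind the grasp point. The pads swing forward as they close: fully open they stand 13 mm farther back than shut.
Start: joints at [-1.296, 0.286, 1.577, -0, 1.279, -0.15], TCP at [0.278, -0.615, 0.25] pointing down, gripper open.
Joint ranges: [-2.77, 2.77], [-0.9, 2.22], [0.21, 2.48], [-1.53, 4.67], [0.24, 2.81], [-2.84, 2.84]. Speed limits (rad/s): [2.79, 2.79, 3.14, 3.14, 3.14, 3.14].

## Interface

Orientations are given as a unit quaternion [x, y, z, w].
In Python, from plant import status, cams, ctrl gives the robot as it stands.
- The arm moves only by the shell command python3 -m inch 'ROWS' [FORCE]. ROWS is JSON, a list of rows, each a list of 3 entries, a list of its own where there are three numbers: the opening, from -1 (shut) to 1 (fully open), then the shift along the tool's x, y, z in cm, then the turn about the tool's z in rad. In form: [[jaw, [dx, dy, dz], twist], ...]. A call has 1 to 20 rows; each row is the pose to reach, as a shift and turn from the pose commanded when the call began, along the tool's axes at that moment; what a row does not reach only later rows make up. A row lasts 1/10 s, in which the tool goes at most 50 mm and 8.59 degrees, less where a joint would pass 70% of its speed; a pose out of reach is approached as far as the arm can. A call with a gripper value outside its range is refused whole. The fingers move at their own pace and stop on an object; FORCE is the grip in N (left out, the last holds). Time passes only in rows, so rows that repeat a pose let the fingers close. It gives the time, the measured TCP pose, the force and the opening at its end, in the units of the state.
- status.get_state(): the state, without advancing time (a new reading comes with each control period).
- cams.read_camera(name): name is "side" or "top" or "wrist"; returns the picture (384x512x3 uint8, blue, green, red); there is no depth.
- cams.calibration(name): a dict with "camera_matrix" (3x3 intrinsics, pixels), "k1" (the pictures are not rectified: a ray, as slopes to the right and down, at radius r is drawn at 1 + k1 r^2 times it, then the intrinsics apply), "cam_to_world" (4x4, takes a point from camera to world coordinates); the wrist camera has in their place "mount" (4x4, takes a point from camera to tool coordinates, whose origin is the TCP and whose axes are the flange's). Camera axes: x right, y down, z forward; pixel columns grow to the right and rows downward; lengths in m; the calibration is good to about 2 mm. A picture is of the moment at which its call begins: read the wrist's pose just before it. calibration takes no time and is no camera call.
- ctrl.sign_off(): hands the job in, once; it reports no verdict.
The state is a dict: "time": time; "qpos": joint angles; "dq": joint speeds; "joint_efforts": joint torques, N m; "eef_pos": TCP position; "tcp_rot": TCP orientation; "contact_force": force on the tool from outside, world axes, zero at the start; "wrist_torque": the same for the moment, N m; "opening": opening from 0.0 (shut) to 1.0 (fully open).
Only numpy, scipy, OpenCV 4.12 (cv2) and the standard library are available. Lean on these libraries where they do the work, as an engineer would, in place of code of your own. Each camera call takes 0.05 s, during which the arm holds its last target. There are 200 camera calls.

## Working session

There is one attempt and no reset: what is moved stays moved. The work goes in short steps, Python scripts to look and compute and a shell command to move; the robot and the scene stay as the last step left them, time stands still between calls to the robot, and variables do not carry over. Pictures are saved under pics/ and viewed, on a budget of 10 in all, crops included, one or two more only if the job needs it, and the job is handed in when it is done.

```bash
ls; mkdir -p pics
python3 - <<'E'
from plant import status,cams
import cv2,numpy as np
s=status.get_state();print(s)
for n in("top","side","wrist"):
    c=cams.calibration(n);print(n,c)
    im=cams.read_camera(n);cv2.imwrite(f"pics/{n}0.png",im)
a=cv2.imread("pics/top0.png");b=cv2.imread("pics/side0.png")
cv2.imwrite("pics/top0b.png",cv2.resize(a,(800,600),interpolation=cv2.INTER_CUBIC))
cv2.imwrite("pics/side0b.png",cv2.resize(b,(800,600),interpolation=cv2.INTER_CUBIC))
E
```

```text
pics
{'time': 0.0, 'qpos': array([-1.29598967e+00,  2.87199698e-01,  1.57814966e+00,  1.52509235e-05,
        1.27859349e+00, -1.49996405e-01]), 'dq': array([-1.00975061e-03,  2.78571625e-04,  2.46834113e-04,  8.68523222e-06,
        1.57846559e-03,  2.30958526e-04]), 'joint_efforts': array([-1.45346425e-03, -4.05988276e+01, -2.92625874e+01, -2.70280798e-04,
        5.82113615e-03,  3.81891979e-06]), 'eef_pos': array([ 0.27806323, -0.61440803,  0.24893923]), 'tcp_rot': array([ 9.77527262e-01,  2.10805769e-01, -6.59991326e-05, -1.17326608e-03]), 'contact_force': array([ 0.05256953, -0.22723005, -0.51412986]), 'wrist_torque': array([ 0.0045144 ,  0.03044539, -0.0296843 ]), 'opening': 1.0022852778880644}
top {'camera_matrix': array([[452.51795767,   0.        , 257.17662079],
       [  0.        , 452.51795767, 194.84777882],
       [  0.        ,   0.        ,   1.        ]]), 'k1': -0.06418679762532974, 'cam_to_world': array([[ 0.01757986, -0.98680666,  0.16094585,  0.30200623],
       [-0.9997609 , -0.01525559,  0.01566579, -0.07514966],
       [-0.01300378, -0.16118277, -0.9868389 ,
[... 401 characters left out ...]
432,  0.84624607],
       [-0.02117094, -0.71431236, -0.69950671,  1.02937041],
       [ 0.        ,  0.        ,  0.        ,  1.        ]])}
wrist {'camera_matrix': array([[343.4974056 ,   0.        , 254.81256494],
       [  0.        , 343.4974056 , 196.96843352],
       [  0.        ,   0.        ,   1.        ]]), 'k1': -0.10340621720366054, 'mount': array([[ 7.68035776e-04, -9.57354773e-01, -2.88913913e-01,
         7.40700835e-02],
       [ 9.99998847e-01,  3.56697291e-04,  1.47638801e-03,
         2.86396779e-05],
       [-1.31037229e-03, -2.88914714e-01,  9.57353942e-01,
        -1.23233722e-01],
       [ 0.00000000e+00,  0.00000000e+00,  0.00000000e+00,
         1.00000000e+00]])}
```

View pics/top0b.png

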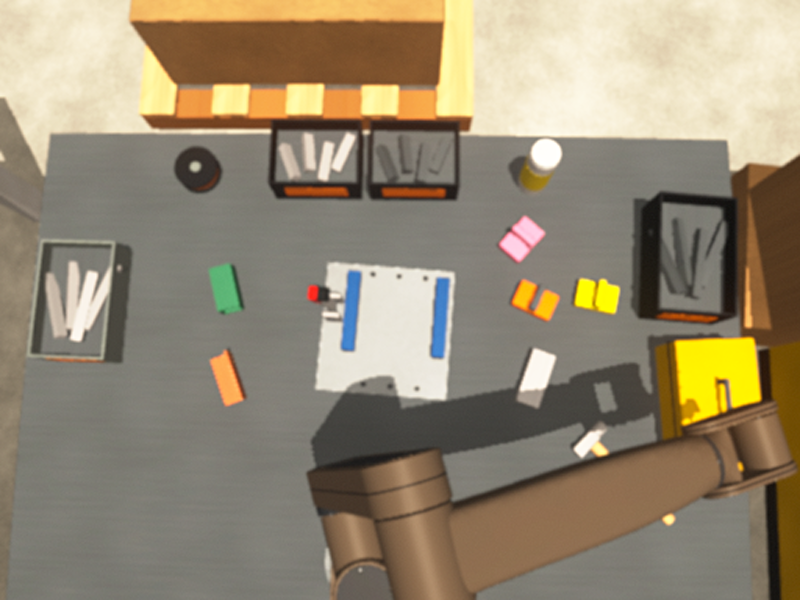

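View pics/side0b.png

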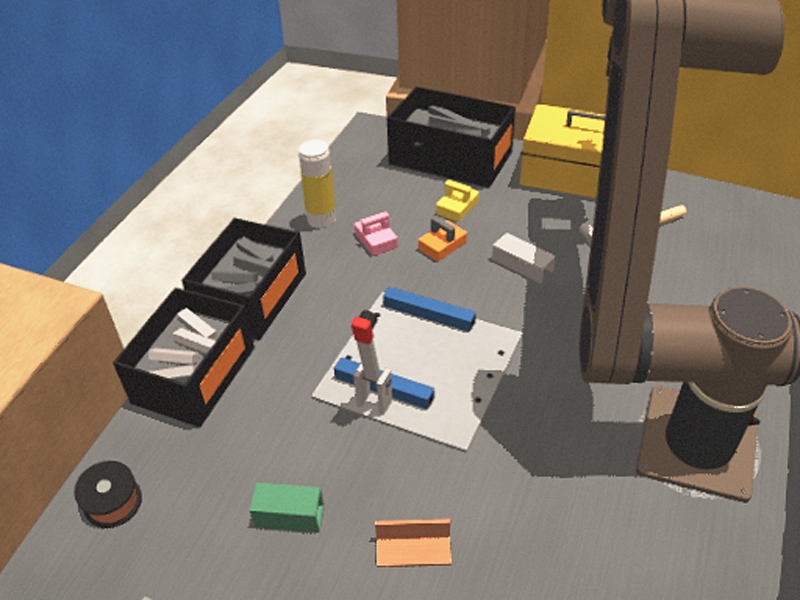

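The top picture shows the rails at (352,311) and (440,318), the orange weight at (536,300) and the light channel at (537,377). The red clamp tip is at (318,293), leaning outwards, and the green tube and copper angle are far left. The side view agrees. Next I measure these.

```bash
cat > h.py <<'E'
import cv2,numpy as np
from scipy.spatial.transform import Rotation as R
from plant import status,cams,ctrl
def pose():
    s=status.get_state();T=np.eye(4);T[:3,:3]=R.from_quat(s["tcp_rot"]).as_matrix();T[:3,3]=s["eef_pos"];return T
def shot(n,f=None):
    T=pose();im=cams.read_camera(n);c=cams.calibration(n)
    M=T@c["mount"] if n=="wrist" else c["cam_to_world"]
    if f:cv2.imwrite("pics/"+f,im)
    return im,(c["camera_matrix"],c["k1"],M)
def ray(C,px):
    K,k,M=C
    u=cv2.undistortPoints(np.float64(px).reshape(-1,1,2),K,np.array([k,0,0,0.])).reshape(-1,2)
    return M[:3,3],np.c_[u,np.ones(len(u))]@M[:3,:3].T
def onz(C,px,z):
    o,d=ray(C,px);return (o+d*((z-o[2])/d[:,2])[:,None])[:,:2]
def proj(C,P):
    K,k,M=C;p=(np.atleast_2d(P)-M[:3,3])@M[:3,:3]
    return cv2.projectPoints(p,np.zeros(3),np.zeros(3),K,np.array([k,0,0,0.]))[0].reshape(-1,2)
def blobs(m,amin=40):
    cs=cv2.findContours(m.astype(np.uint8),cv2.RETR_EXTERNAL,cv2.CHAIN_APPROX_NONE)[0]
    return sorted([c for c in cs if cv2.contourArea(c)>amin],key=cv2.contourArea,reverse=True)
def rect(C,c,z):
    "min-area rectangle of a contour cast on plane z: centre, (long,short), yaw of long side"
    p=onz(C,c.reshape(-1,2),z);(x,y),(w,h),a=cv2.minAreaRect((p*1000).astype(np.float32))
    if w<h:w,h,a=h,w,a+90
    a=np.radians((a+90)%180-90);return np.round([x,y,w,h],1),round(a,3)
E
python3 - <<'E'
from h import *
for n in("top","side"):
    im,C=shot(n);hsv=cv2.cvtColor(im,cv2.COLOR_BGR2HSV);H,S,V=[hsv[...,i].astype(int) for i in range(3)]
    for nm,m,z in(("blue",(abs(H-108)<10)&(S>130)&(V>70),.038),("orange",(H>5)&(H<17)&(S>150)&(V>120),.03),("red",((H<4)|(H>175))&(S>170)&(V>90),.2),("white",(S<40)&(V>(165 if n=="top" else 150)),.04)):
        for c in blobs(m)[:7]:
            x,y,w,h=cv2.boundingRect(c);print(n,nm,(x,y,w,h),*rect(C,c,z))
im=cv2.imread("pics/top0.png")[170:280,300:400];im2=cv2.imread("pics/side0.png")[120:195,250:370]
cv2.imwrite("pics/cr.png",np.vstack([cv2.resize(im,(400,440//1)[:2]),cv2.resize(im2,(400,160+90))])[:600])
E
```

```text
top blue (219, 174, 11, 50) [540.5  63.8 173.5  24.8] -0.058
top blue (277, 178, 10, 50) [ 528.9 -134.2  171.6   23.5] -0.063
top orange (84, 12, 200, 43) [1168.5  245.1  761.7  173.3] 1.57
top orange (92, 57, 209, 26) [1029.1  184.9  769.6   91.8] 1.546
top orange (476, 127, 18, 84) [ 662.8 -833.2  302.7   61. ] 0.094
top orange (135, 225, 21, 34) [385.8 333.6 112.3  44.6] 0.379
top orange (245, 121, 40, 5) [816.6 -72.1 139.7  15. ] -1.557
top orange (182, 120, 41, 5) [817.6 152.5 144.5  15. ] -1.56
top orange (479, 106, 18, 14) [ 882.6 -872.3   79.9   40.3] -0.951
top red (197, 183, 7, 10) [548.3 125.5  28.8  18.8] 0.037
top white (201, 168, 91, 88) [498.3 -15.5 289.2 289.1] -0.064
top white (314, 0, 103, 87) [1132.8 -437.2  379.3  347.7] -1.552
top white (450, 3, 62, 77) [1140.7 -886.4  310.1  164.4] -0.565
top white (11, 0, 64, 76) [1137.2  771.5  305.1  154.1] -0.548
top white (42, 167, 30, 52) [551.9 661.  182.7 101.5] 0.006
top white (333, 223, 23, 28) [ 408.8 -349.4  101.5   54.5] -0.334
top white (340, 88, 20, 20) [ 913.6 -376.2   71.9   69.1] 0.813
side blue (0, 0, 181, 175
[... 290 characters left out ...]

side orange (167, 162, 24, 42) [823.8 -94.7 186.9  34.6] 1.567
side orange (268, 146, 31, 21) [ 566.  -327.8  110.3   78.8] 1.129
side orange (316, 80, 12, 28) [ 542.6 -724.8  201.8   28.9] -1.571
side red (225, 203, 13, 17) [549.3 117.2  54.3  28.9] -1.181
side white (42, 41, 211, 169) [1060.3 -419.7 1073.4  390.2] 1.569
side white (236, 186, 99, 102) [486.6  16.4 289.8 284. ] -0.054
side white (199, 215, 33, 45) [603.2  74.1 151.1  68. ] 1.517
side white (315, 149, 40, 22) [ 398.4 -340.5  119.8   53.5] -0.364
side white (110, 198, 29, 25) [913.6  73.8 110.8  63.3] -0.098
side white (95, 222, 32, 10) [919.6 149.2  94.2  31.1] 0.262
side white (95, 234, 31, 8) [896.  184.7  85.4  24.7] 0.54
```

View pics/cr.png

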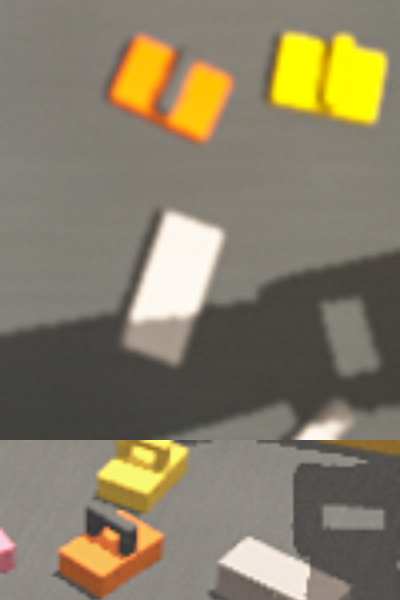

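The crop confirms it: the channel has long axis yaw about -0.35, and the weight's handle runs at about -0.4, between the two orange halves. Next I get the refined jig pose and the first move.

```bash
cat >> h.py <<'E'
def go(x,y,z,yaw):
    "shift (cm, tool axes) and twist to a tool-down pose; yaw = world yaw of tool x (mod pi)"
    T=pose();d=T[:3,:3].T@(np.array([x,y,z])-T[:3,3])*100
    y0=np.arctan2(T[1,0],T[0,0]);t=-(yaw-y0);t=(t+np.pi/2)%np.pi-np.pi/2
    print("go",np.round(d,2),"twist",round(t,3),"now",np.round(T[:3,3],4),"yaw",round(y0,3))
E
python3 - <<'E'
from h import *
go(.42,-.345,.30,-.35)
im=cv2.imread("pics/top0.png");c=cams.calibration("top");C=(c["camera_matrix"],c["k1"],c["cam_to_world"])
hsv=cv2.cvtColor(im,cv2.COLOR_BGR2HSV);H,S,V=[hsv[...,i].astype(int) for i in range(3)]
r,a=rect(C,blobs((S<40)&(V>165))[0],.008);print("plate",r,a)
a=-.061;print("origin from plate",r[:2]-np.array([[np.cos(a),-np.sin(a)],[np.sin(a),np.cos(a)]])@[-35,20])
E
```

```text
go [ 24.04 -18.73  -5.01] twist 0.775 now [ 0.2781 -0.6147  0.2497] yaw 0.425
plate [502.4 -14.2 295.2 295.1] -0.064
origin from plate [536.11565915 -36.29647773]
```

```bash
python3 -m inch '[[1,[4,-3,-1],0.13],[1,[8,-6,-2],0.26],[1,[12,-9,-3],0.39],[1,[16,-12,-4],0.52],[1,[20,-15,-5],0.65],[1,[24,-18.7,-5],0.775],[1,[24,-18.7,-5],0.775],[1,[24,-18.7,-5],0.775],[1,[24,-18.7,-5],0.775]]' 60
python3 - <<'E'
from h import *
im,C=shot("wrist","w1.png");T=pose();print(np.round(T,3))
hsv=cv2.cvtColor(im,cv2.COLOR_BGR2HSV);H,S,V=[hsv[...,i].astype(int) for i in range(3)]
for nm,m,z in(("white",(S<40)&(V>150),.04),("orange",(H>5)&(H<17)&(S>150)&(V>120),.03),("blue",(abs(H-108)<10)&(S>130)&(V>70),.038)):
    for c in blobs(m,300)[:5]:print(nm,cv2.boundingRect(c),*rect(C,c,z))
E
```

```text
time: 1.15
eef_pos: [0.4195, -0.3464, 0.3002]
tcp_rot: [0.985, -0.174, -0.0, 0.0]
contact_force: [0.3, -0.2, -0.2]
opening: 0.997
[[ 0.939 -0.344 -0.001  0.419]
 [-0.344 -0.939 -0.    -0.347]
 [-0.     0.    -1.     0.3  ]
 [ 0.     0.     0.     1.   ]]
white (0, 39, 94, 252) [482.9 -97.1 333.2 123.1] -0.563
white (236, 126, 45, 103) [ 399.1 -343.5  120.2   50.3] -0.331
white (362, 206, 42, 53) [ 283.1 -465.    72.2   24.2] -0.756
orange (163, 0, 86, 61) [ 572.7 -346.2   90.1   61.2] 1.145
blue (13, 58, 78, 150) [ 530.2 -141.6  176.5   39.6] -0.06
```

View pics/w1.png

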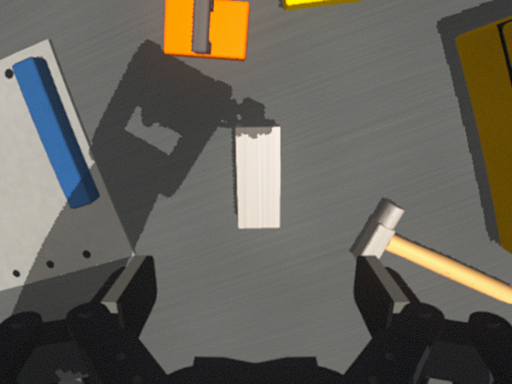

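The wrist view shows the channel at (258,177). Its 120x50 outline is clean, and the orange weight is ahead of it at (206,28). Now I grasp the channel.

```bash
python3 -c "
from h import *
go(.3991,-.3435,.024,-.331)"
```

```text
go [-2.    0.37 27.61] twist -0.02 now [ 0.4193 -0.3468  0.3001] yaw -0.351
```

```bash
python3 -m inch '[[1,[-2,0.4,4],-0.02],[1,[-2,0.4,8],-0.02],[1,[-2,0.4,12],-0.02],[1,[-2,0.4,16],-0.02],[1,[-2,0.4,20],-0.02],[1,[-2,0.4,23],-0.02],[1,[-2,0.4,25.5],-0.02],[1,[-2,0.4,27.6],-0.02],[1,[-2,0.4,27.6],-0.02],[0.2,[-2,0.4,27.6],-0.02],[-0.2,[-2,0.4,27.6],-0.02],[-1,[-2,0.4,27.6],-0.02],[-1,[-2,0.4,27.6],-0.02],[-1,[-2,0.4,27.6],-0.02],[-1,[-2,0.4,27.6],-0.02],[-1,[-2,0.4,27.6],-0.02],[-1,[-2,0.4,27.6],-0.02]]' 60
python3 -m inch '[[-1,[0,0,-1],0],[-1,[0,0,-4],0],[-1,[0,0,-8],0],[-1,[0,0,-12],0],[-1,[0,0,-12],0],[-1,[0,0,-12],0]]'
python3 -c "
from h import *
for o in ((.5347,-.0352),(.536,-.0363)): go(*o,.18,-.061)"
```

```text
time: 2.9
eef_pos: [0.4005, -0.3439, 0.0262]
tcp_rot: [0.986, -0.164, 0.001, 0.001]
contact_force: [-1.4, -0.5, 6.3]
opening: 0.572
time: 3.5
eef_pos: [0.3993, -0.3419, 0.1441]
tcp_rot: [0.986, -0.164, -0.0, -0.0]
contact_force: [-0.6, 0.1, -5.6]
opening: 0.575
go [  2.87 -33.4   -3.59] twist -0.269 now [ 0.3993 -0.3419  0.1441] yaw -0.33
go [  3.03 -33.34  -3.59] twist -0.269 now [ 0.3993 -0.3419  0.1441] yaw -0.33
```

```bash
python3 -m inch '[[-1,[0.4,-4,-3],-0.03],[-1,[0.8,-8,-3.6],-0.06],[-1,[1.2,-12,-3.6],-0.09],[-1,[1.6,-16,-3.6],-0.13],[-1,[2,-20,-3.6],-0.17],[-1,[2.4,-24,-3.6],-0.2],[-1,[2.8,-28,-3.6],-0.23],[-1,[3,-31,-3.6],-0.25],[-1,[3,-33,-3.6],-0.269],[-1,[3,-33.4,-3.6],-0.269],[-1,[3,-33.4,-3.6],-0.269],[-1,[3,-33.4,-3.6],-0.269]]'
python3 - <<'E'
from h import *
im,C=shot("wrist","w2.png")
hsv=cv2.cvtColor(im,cv2.COLOR_BGR2HSV);H,S,V=[hsv[...,i].astype(int) for i in range(3)]
for nm,m,z in(("blue",(abs(H-108)<10)&(S>130)&(V>60),.038),("white",(S<40)&(V>150),.185)):
    for c in blobs(m,300)[:5]:print(nm,cv2.boundingRect(c),*rect(C,c,z))
E
```

```text
time: 4.7
eef_pos: [0.5351, -0.0368, 0.1785]
tcp_rot: [1.0, -0.031, -0.002, -0.0]
contact_force: [-0.2, 0.3, -5.6]
opening: 0.578
blue (344, 71, 59, 213) [ 532.4 -130.   177.    34.8] -0.065
blue (101, 71, 60, 212) [544.6  61.1 176.4  34.8] -0.06
white (212, 46, 192, 210) [586.6 -57.2  73.2  62. ] -0.063
white (56, 49, 66, 88) [613.7  13.8  28.5  22.7] -0.102
white (81, 219, 26, 63) [557.5  25.5  28.7   7. ] -0.451
white (298, 321, 25, 36) [510.6 -59.1  19.2   8.7] -0.315
white (35, 171, 35, 13) [586.   33.7  13.3   4.5] 1.499
```

View pics/w2.png

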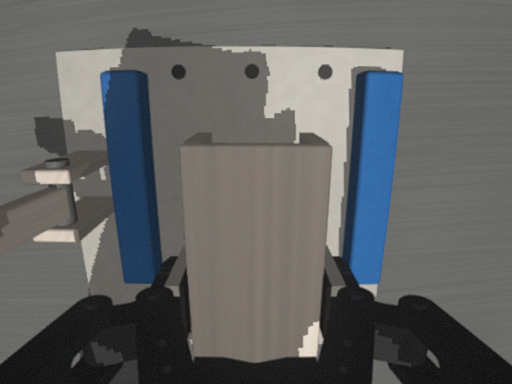

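The channel is held square between the pads; its top front edge runs from (183,146) to (329,146). Both rails are visible at (130,177) and (370,177). Next I work out where the channel sits along the tool.

Run:
```python
from h import *
c=cams.calibration("wrist");T=pose();C=(c["camera_matrix"],c["k1"],T@c["mount"])
p=onz(C,[[184,146],[328,146]],T[2,3]+.0138)
q=np.c_[p,[T[2,3]+.0138]*2];print(np.round((q-T[:3,3])@T[:3,:3]*1000,1),np.linalg.norm(p[0]-p[1]))
yaw=-.062;go(.5365,-.035,.036,yaw);go(.5365,-.035,.06,yaw)
```

```text
[[ 58.1 -22.7 -13.9]
 [ 58.2  23.4 -13.9]] 0.04610907294570844
go [ 0.13 -0.22 14.31] twist -0.0 now [ 0.5354 -0.0371  0.1791] yaw -0.062
go [ 0.12 -0.22 11.91] twist -0.0 now [ 0.5354 -0.0371  0.1791] yaw -0.062
```

```bash
python3 -m inch '[[-1,[0.3,-0.2,3],0],[-1,[0.3,-0.2,6],0],[-1,[0.3,-0.2,9],0],[-1,[0.3,-0.2,11],0],[-1,[0.3,-0.2,12.5],0],[-1,[0.3,-0.2,13],0],[-1,[0.3,-0.2,13],0],[-1,[0.3,-0.2,13],0]]'
python3 -m inch '[[-1,[0,0,0.3],0],[-1,[0,0,0.6],0],[-1,[0,0,0.6],0]]'
python3 -m inch '[[-1,[0,0,0.2],0],[-1,[0,0,0.4],0],[-1,[0,0,0.4],0]]'
```

```text
time: 5.55
eef_pos: [0.5405, -0.035, 0.0516]
tcp_rot: [1.0, -0.031, 0.001, 0.0]
contact_force: [-1.1, 0.3, -4.4]
opening: 0.572
time: 5.85
eef_pos: [0.5393, -0.0344, 0.0443]
tcp_rot: [1.0, -0.03, -0.0, 0.0]
contact_force: [-0.7, -0.5, -4.7]
opening: 0.573
time: 6.15
eef_pos: [0.5391, -0.0344, 0.0399]
tcp_rot: [1.0, -0.031, -0.0, -0.0]
contact_force: [-0.2, 0.1, -4.2]
opening: 0.573
```

```bash
python3 -m inch '[[-1,[0,0,0.2],0],[-1,[0,0,0.4],0],[-1,[0,0,0.4],0]]'
python3 -m inch '[[-1,[0,0,0.1],0],[-1,[0,0,0.2],0],[-1,[0,0,0.2],0]]'
```

```text
time: 6.45
eef_pos: [0.5392, -0.0345, 0.0359]
tcp_rot: [1.0, -0.031, -0.0, -0.0]
contact_force: [1.0, 0.6, -5.3]
opening: 0.577
time: 6.75
eef_pos: [0.5396, -0.0346, 0.0344]
tcp_rot: [1.0, -0.031, 0.0, 0.0]
contact_force: [-0.1, -0.2, -3.9]
opening: 0.579
```

```bash
python3 -m inch '[[-1,[0,0,0.1],0],[-1,[0,0,0.15],0],[-1,[0,0,0.15],0]]'
python3 -m inch '[[-1,[0,0,0.1],0],[-1,[0,0,0.1],0],[-1,[0,0,0.1],0]]'
```

```text
time: 7.05
eef_pos: [0.5396, -0.0346, 0.0342]
tcp_rot: [1.0, -0.031, -0.0, 0.0]
contact_force: [-5.2, 1.2, 5.6]
opening: 0.577
time: 7.35
eef_pos: [0.5396, -0.0346, 0.0341]
tcp_rot: [1.0, -0.03, -0.001, 0.0]
contact_force: [-8.6, 1.8, 11.6]
opening: 0.579
```

```bash
python3 -m inch '[[0.2,[0,0,-0.2],0],[0.6,[0,0,-0.2],0],[0.6,[0,0,-0.2],0],[0.6,[0,0,-0.2],0],[0.6,[0,0,-0.2],0],[0.6,[0,0,-1.5],0],[0.6,[0,0,-4],0],[0.6,[0,0,-8],0],[0.6,[-4,0,-12],0],[1,[-8,0,-16],0],[1,[-10,0,-20],0],[1,[-10,0,-20],0],[1,[-10,0,-20],0],[1,[-10,0,-20],0]]'
python3 - <<'E'
from h import *
im,C=shot("wrist","w3.png")
hsv=cv2.cvtColor(im,cv2.COLOR_BGR2HSV);H,S,V=[hsv[...,i].astype(int) for i in range(3)]
for c in blobs((abs(H-108)<10)&(S>130)&(V>60),300)[:2]:print(cv2.boundingRect(c),*rect(C,c,.038))
E
```

```text
time: 8.75
eef_pos: [0.4395, -0.0284, 0.2312]
tcp_rot: [1.0, -0.031, -0.0, -0.0]
contact_force: [0.4, -0.1, -0.3]
opening: 1.002
(344, 0, 43, 167) [ 515.9 -131.7  146.5   29.8] -0.066
(124, 0, 41, 166) [527.9  63.7 145.3  33.5] -0.075
```

View pics/w3.png

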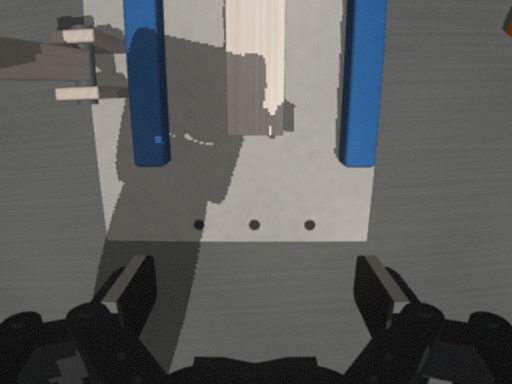

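The channel stands between the rails with its near top edge at about (228–283,135). The rails' near ends are at row 165. I compare these in the jig frame.

Run:
```python
from h import *
c=cams.calibration("wrist");C=(c["camera_matrix"],c["k1"],pose()@c["mount"])
a=-.062;Rj=np.array([[np.cos(a),-np.sin(a)],[np.sin(a),np.cos(a)]])
J=lambda p:np.round((p-[.5365,-.035])@Rj*1000,1)
print("chan",J(onz(C,[[228,134],[283,134],[227,10],[286,10]],.048)))
print("rails near L,R",J(onz(C,[[134,165],[169,165],[342,165],[375,165]],.038)))
print("plate near",J(onz(C,[[107,241],[367,241]],.008)),"(want -180,165 /-125)")
print("holes")
go(.5717,-.346,.25,-.42)
```

```text
chan [[-57.8  24.3]
 [-57.8 -24.3]
 [ 44.4  23.6]
 [ 44.5 -24.8]]
rails near L,R [[ -87.5  114.9]
 [ -87.7   81.2]
 [ -87.5  -81.4]
 [ -87.2 -113.1]]
plate near [[-179.8  165.8]
 [-179.  -124. ]] (want -180,165 /-125)
holes
go [15.16 30.9  -2.03] twist 0.359 now [ 0.4393 -0.0283  0.2303] yaw -0.061
```

Placement checks out: within 2 mm of centre lengthwise, and centred across to under 1 mm. Next, the weight.

```bash
python3 -m inch '[[1,[2,4,-1],0.05],[1,[4,8,-2],0.1],[1,[6,12,-2],0.15],[1,[8,16,-2],0.2],[1,[10,20,-2],0.25],[1,[12,24,-2],0.3],[1,[13.5,28,-2],0.35],[1,[14,30,-2],0.36],[1,[14,31,-2],0.36],[1,[14,31,-2],0.36],[1,[14,31,-2],0.36]]'
python3 - <<'E'
from h import *
im,C=shot("wrist","w4.png")
hsv=cv2.cvtColor(im,cv2.COLOR_BGR2HSV);H,S,V=[hsv[...,i].astype(int) for i in range(3)]
m=((H>5)&(H<17)&(S>150)&(V>80)).astype(np.uint8)
print(*[(cv2.boundingRect(c),rect(C,c,.03)) for c in blobs(m,300)[:3]])
print(np.round(pose()[:3,3],4))
E
```

```text
time: 9.9
eef_pos: [0.5601, -0.3454, 0.2504]
tcp_rot: [0.978, -0.209, -0.001, -0.001]
contact_force: [-0.4, 0.0, 0.4]
opening: 1.0
((206, 124, 90, 61), (array([ 575.5, -346.8,   89.8,   61.3]), np.float64(1.149)))
[ 0.5603 -0.3451  0.251 ]
```

View pics/w4.png

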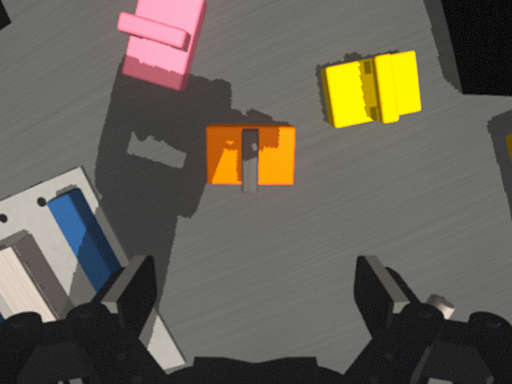

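The orange weight lies at (250,155), with its handle along the image columns. The yellow look-alike is about 70 mm to the right and clear of the fingers. Now I grasp the handle with the jaws partly closed.

```bash
python3 -c "
from h import *
go(.5755,-.3468,.056,-.422)"
```

```text
go [ 1.49 -0.45 19.49] twist 0.002 now [ 0.5603 -0.3451  0.251 ] yaw -0.42
```

```bash
python3 -m inch '[[0.2,[1.5,-0.4,3],0],[0.2,[1.5,-0.4,7],0],[0.2,[1.5,-0.4,11],0],[0.2,[1.5,-0.4,14.5],0],[0.2,[1.5,-0.4,17],0],[0.2,[1.5,-0.4,18.5],0],[0.2,[1.5,-0.4,19.5],0],[0.2,[1.5,-0.4,19.5],0],[-0.4,[1.5,-0.4,19.5],0],[-1,[1.5,-0.4,19.5],0],[-1,[1.5,-0.4,19.5],0],[-1,[1.5,-0.4,19.5],0],[-1,[1.5,-0.4,19.5],0],[-1,[1.5,-0.4,19.5],0],[-1,[1.5,-0.4,19.5],0],[-1,[1.5,-0.4,19.5],0]]' 90
python3 -m inch '[[-1,[0,0,-0.5],0],[-1,[0,0,-2],0],[-1,[0,0,-5],0],[-1,[0,0,-9],0],[-1,[0,0,-12],0],[-1,[0,0,-12],0],[-1,[0,0,-12],0]]'
python3 - <<'E'
from h import *
a=-.062;o=np.array([.5375,-.035]);e=np.array([np.cos(a),np.sin(a)])
p=o-.125*e;go(*p,.17,a);p=o-.095*e;go(*p,.064,a)
E
```

```text
time: 11.55
eef_pos: [0.577, -0.3494, 0.0592]
tcp_rot: [0.978, -0.209, 0.002, 0.0]
contact_force: [0.6, 2.2, 6.3]
opening: 0.167
time: 12.25
eef_pos: [0.5752, -0.3487, 0.1763]
tcp_rot: [0.978, -0.209, -0.0, -0.0]
contact_force: [-0.8, 0.8, -6.9]
opening: 0.167
go [-27.97 -22.69   0.64] twist -0.359 now [ 0.5752 -0.3487  0.1763] yaw -0.421
go [-25.16 -23.75  11.24] twist -0.359 now [ 0.5752 -0.3487  0.1763] yaw -0.421
```

```bash
python3 -m inch '[[-1,[-2,-1.5,0],-0.02],[-1,[-5,-4,0],-0.06],[-1,[-8,-6.5,0],-0.1],[-1,[-11,-9,0],-0.14],[-1,[-14,-11.5,0],-0.18],[-1,[-17,-14,0],-0.22],[-1,[-20,-16.5,0],-0.26],[-1,[-23,-19,0.5],-0.3],[-1,[-25.5,-21,0.6],-0.34],[-1,[-27,-22.2,0.6],-0.359],[-1,[-28,-22.7,0.6],-0.359],[-1,[-28,-22.7,0.6],-0.359],[-1,[-28,-22.7,0.6],-0.359],[-1,[-28,-22.7,0.6],-0.359]]'
python3 - <<'E'
from h import *
im,C=shot("wrist","w5.png")
a=-.062;o=np.array([.5375,-.035]);e=np.array([np.cos(a),np.sin(a)])
p=o-.125*e;go(*p,.10,a);p=o-.095*e;go(*p,.069,a)
E
```

```text
time: 13.65
eef_pos: [0.4135, -0.0281, 0.1708]
tcp_rot: [0.999, -0.032, 0.0, 0.0]
contact_force: [0.5, -0.0, -5.6]
opening: 0.169
go [-0.08 -0.08  7.09] twist -0.002 now [ 0.4135 -0.0281  0.1709] yaw -0.064
go [ 2.92 -0.09 10.19] twist -0.002 now [ 0.4135 -0.0281  0.1709] yaw -0.064
```

View pics/w5.png

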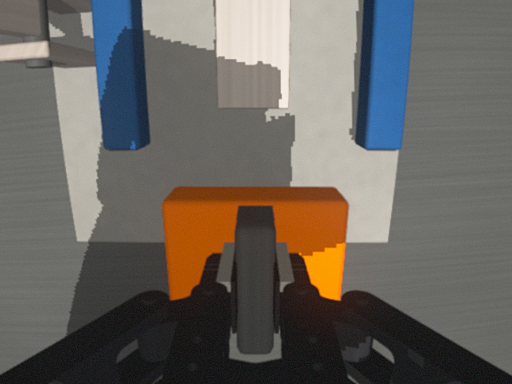

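The weight is held level and square. Its top front edge is at about row 203, columns 165–346. I check its offset along the tool.

Run:
```python
from h import *
c=cams.calibration("wrist");T=pose();C=(c["camera_matrix"],c["k1"],T@c["mount"])
for px,z in(([[166,203],[345,203]],-.029),([[174,187],[338,187]],-.059),([[238,208],[272,208]],.005)):
    p=onz(C,px,T[2,3]+z);print(np.round((np.c_[p,[T[2,3]+z]*2]-T[:3,3])@T[:3,:3]*1000,1))
```

```text
[[ 25.2 -41.6  29. ]
 [ 25.2  42.3  29. ]]
[[ 24.9 -44.6  59. ]
 [ 24.9  46.   59. ]]
[[34.2 -6.1 -5. ]
 [34.2  6.2 -5. ]]
```

```bash
python3 -m inch '[[-1,[0,-0.1,2.5],0],[-1,[0,-0.1,5],0],[-1,[0,-0.1,7],0],[-1,[0,-0.1,7],0]]'
```

```text
time: 14.1
eef_pos: [0.4109, -0.0261, 0.098]
tcp_rot: [0.999, -0.032, -0.004, -0.001]
contact_force: [-1.0, 0.9, -6.5]
opening: 0.168
```

```bash
python3 -m inch '[[-1,[0,0,0.5],0],[-1,[0,0,0.5],0],[-1,[0,0,0.5],0]]'
python3 - <<'E'
from h import *
a=-.062;o=np.array([.5375,-.035]);e=np.array([np.cos(a),np.sin(a)])
p=o-.095*e;go(*p,.073,a)
E
```

```text
time: 14.4
eef_pos: [0.4141, -0.0267, 0.097]
tcp_rot: [1.0, -0.031, 0.001, 0.0]
contact_force: [0.4, -0.1, -5.2]
opening: 0.165
go [2.87 0.06 2.4 ] twist -0.0 now [ 0.4141 -0.0267  0.097 ] yaw -0.062
```

```bash
python3 -m inch '[[-1,[1.5,0,0.5],0],[-1,[2.9,0,1],0],[-1,[2.9,0,1.5],0],[-1,[2.9,0,2],0],[-1,[2.9,0,2.4],0],[-1,[2.9,0,2.4],0]]'
python3 -m inch '[[-1,[0,0,0.2],0],[-1,[0,0,0.4],0],[-1,[0,0,0.4],0]]'
python3 -m inch '[[-1,[0,0,0.15],0],[-1,[0,0,0.3],0],[-1,[0,0,0.3],0]]'
```

```text
time: 15.0
eef_pos: [0.4408, -0.0277, 0.071]
tcp_rot: [1.0, -0.031, -0.001, -0.0]
contact_force: [-0.5, 0.7, -5.8]
opening: 0.166
time: 15.3
eef_pos: [0.4418, -0.028, 0.0676]
tcp_rot: [1.0, -0.031, -0.0, -0.0]
contact_force: [0.3, 0.0, -5.1]
opening: 0.167
time: 15.6
eef_pos: [0.4424, -0.0282, 0.0672]
tcp_rot: [1.0, -0.031, -0.001, -0.0]
contact_force: [-8.0, 1.5, 11.8]
opening: 0.17
```

```bash
python3 -m inch '[[-0.4,[0,0,-0.2],0],[0,[0,0,-0.2],0],[0,[0,0,-0.2],0],[0,[0,0,-0.2],0],[0,[0,0,-2],0],[0,[0,0,-5],0],[0,[0,0,-9],0],[0,[-1,0,-13],0],[0,[-2,0,-17],0],[0,[-2,0,-20],0],[0,[-2,0,-20],0],[0,[-2,0,-20],0],[0,[-2,0,-20],0]]'
python3 - <<'E'
from h import *
im,C=shot("wrist","w6.png");print(np.round(pose()[:3,3],4))
hsv=cv2.cvtColor(im,cv2.COLOR_BGR2HSV);H,S,V=[hsv[...,i].astype(int) for i in range(3)]
a=-.062;Rj=np.array([[np.cos(a),-np.sin(a)],[np.sin(a),np.cos(a)]]);J=lambda p:np.round((p-[.5365,-.035])@Rj*1000,1)
for c in blobs((H>5)&(H<17)&(S>150)&(V>70),300)[:2]:
    r,y=rect(C,c,.038);print(cv2.boundingRect(c),r,y-np.pi/2,J(r[:2]/1000))
E
```

```text
time: 16.9
eef_pos: [0.4214, -0.0266, 0.2632]
tcp_rot: [1.0, -0.031, -0.001, -0.0]
contact_force: [0.2, -0.3, 1.3]
opening: 0.502
[ 0.4213 -0.0266  0.2629]
(212, 120, 88, 59) [440.2 -28.4  88.6  59.6] -0.06179632679489666 [-96.5   0.6]
```

View pics/w6.png

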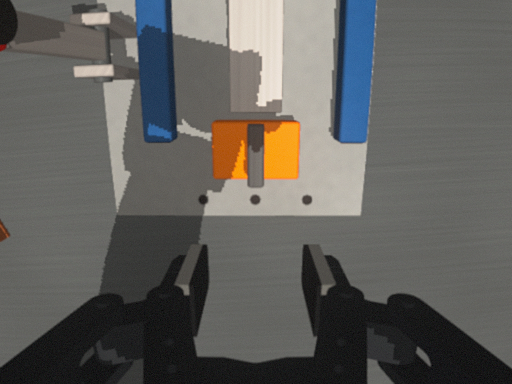

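The weight is at jig (-96.5, 0.6), square, with a gap of about 7 mm to the channel. Now the clamp: I triangulate its red end from the start pictures.

Run:
```python
from h import *
o=[];d=[]
for n in("top","side"):
    im=cv2.imread(f"pics/{n}0.png");c=cams.calibration(n);C=(c["camera_matrix"],c["k1"],c["cam_to_world"])
    hsv=cv2.cvtColor(im,cv2.COLOR_BGR2HSV);H,S,V=[hsv[...,i].astype(int) for i in range(3)]
    b=blobs(((H<4)|(H>175))&(S>150)&(V>60),20)
    b=[x for x in b if abs(cv2.boundingRect(x)[1]-190)<25][0];m=cv2.moments(b)
    p,r=ray(C,[[m["m10"]/m["m00"],m["m01"]/m["m00"]]]);o.append(p);d.append(r[0])
s=np.linalg.lstsq(np.c_[d[0],-d[1]],o[1]-o[0],rcond=None)[0]
P,Q=o[0]+s[0]*d[0],o[1]+s[1]*d[1];X=(P+Q)/2;print(P,Q)
a=-.062;Rj=np.array([[np.cos(a),-np.sin(a)],[np.sin(a),np.cos(a)]])
J=(X[:2]-[.5365,-.035])@Rj;q=np.arctan2(X[2]-.075,.135-J[1]);print("jig",J,X[2],"q",q,np.hypot(X[2]-.075,.135-J[1]))
for y,z,x in((.235,.27,-.1),(.235,.27,0),(.235,.205,0)):
    w=np.array([.5365,-.035])+Rj@[x,y];go(*w,z,a)
```

```text
[0.54731095 0.12396106 0.20833777] [0.54501514 0.12338198 0.20784487]
jig [-0.00018685  0.15896538] 0.20809131664546227 q 1.7489543237342366 0.13523179297821875
go [  1.55 -23.37  -0.7 ] twist -0.0 now [ 0.4213 -0.0266  0.2629] yaw -0.062
go [ 11.55 -23.38  -0.73] twist -0.0 now [ 0.4213 -0.0266  0.2629] yaw -0.062
go [ 11.57 -23.37   5.77] twist -0.0 now [ 0.4213 -0.0266  0.2629] yaw -0.062
```

```bash
python3 -m inch '[[-1,[0,-4,-2],0],[-1,[0,-8,-4],0],[-1,[0,-12,-4],0],[-1,[0.5,-16,-4],0],[-1,[1,-20,-4],0],[-1,[3,-23,-4],0],[-1,[7,-23.4,-2],0],[-1,[11,-23.4,0],0],[-1,[11.6,-23.4,3],0],[-1,[11.6,-23.4,5.8],0],[-1,[11.6,-23.4,5.8],0],[-1,[11.6,-23.4,5.8],0],[-1,[11.6,-23.4,5.8],0]]'
python3 - <<'E'
from h import *
# TCP path (jig y,z): arm angle q, contact at s on top face, tip corner 19 ahead, 14.5 aside
T=pose();a=-.062;Rj=np.array([[np.cos(a),-np.sin(a)],[np.sin(a),np.cos(a)]])
j=(T[:2,3]-[.5365,-.035])@Rj*1000;z0=T[2,3]*1000;print("tcp jig",j,z0)
for q in(1.75,1.57,1.4,1.2,1.0,.8,.6,.4,.2,0):
    s=132;c,n=np.cos(q),np.sin(q)
    y=135-s*c+9*n;z=75+s*n+9*c
    Y=y+14.5 ; Z=z+19
    print(q,"tip contact",round(y),round(z),"shift dy,dz cm",round((j[1]-Y)/10,2),round((z0-Z)/10,2))
E
```

```text
time: 18.25
eef_pos: [0.553, 0.1997, 0.2084]
tcp_rot: [1.0, -0.031, 0.001, -0.0]
contact_force: [-0.1, -0.2, 0.1]
opening: -0.003
tcp jig [  1.94246399 235.29806088] 208.36983351081008
1.75 tip contact 167 203 shift dy,dz cm 5.34 -1.39
1.57 tip contact 144 207 shift dy,dz cm 7.69 -1.76
1.4 tip contact 121 207 shift dy,dz cm 9.94 -1.72
1.2 tip contact 96 201 shift dy,dz cm 12.52 -1.19
1.0 tip contact 71 191 shift dy,dz cm 14.95 -0.16
0.8 tip contact 49 176 shift dy,dz cm 17.13 1.34
0.6 tip contact 31 157 shift dy,dz cm 18.97 3.24
0.4 tip contact 17 135 shift dy,dz cm 20.39 5.47
0.2 tip contact 7 110 shift dy,dz cm 21.34 7.93
0 tip contact 3 84 shift dy,dz cm 21.78 10.54
```

```bash
python3 -m inch '[[-1,[0,2,0],0],[-1,[0,4,0],0],[-1,[0,5,0],0],[-1,[0,6,0],0],[-1,[0,7,0],0],[-1,[0,8,0],0],[-1,[0,9,0],0],[-1,[0,10,0],0],[-1,[0,11,0],0],[-1,[0,12,0],0],[-1,[0,12,0],0],[-1,[0,12,0],0]]'
python3 - <<'E'
from h import *
a,_=shot("side");b,_=shot("wrist")
cv2.imwrite("pics/m7.png",np.vstack([cv2.resize(a[150:310,150:390],(480,320)),cv2.resize(b,(373,280)) if 0 else cv2.copyMakeBorder(cv2.resize(b,(373,280)),0,0,0,107,0)]))
E
```

```text
time: 19.45
eef_pos: [0.5445, 0.0792, 0.2062]
tcp_rot: [1.0, -0.031, -0.001, 0.0]
contact_force: [0.8, -0.3, 0.3]
opening: -0.001
```

View pics/m7.png

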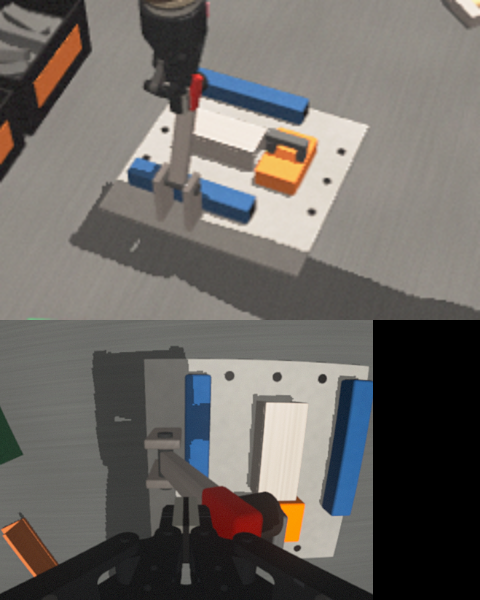

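The fingers have pushed the arm past upright, and it now leans inwards. I keep following its arc down.

```bash
python3 -m inch '[[-1,[0,1.2,0],0],[-1,[0,2.4,0.2],0],[-1,[0,3.7,0.9],0],[-1,[0,5,1.6],0],[-1,[0,6,2.5],0],[-1,[0,7,3.5],0],[-1,[0,7.8,4.5],0],[-1,[0,8.6,5.6],0],[-1,[0,9.4,6.8],0],[-1,[0,10.2,8],0],[-1,[0,10.8,8.8],0],[-1,[0,11.2,9.4],0],[-1,[0,11.2,9.4],0],[-1,[0,11.2,9.4],0]]'
python3 -m inch '[[-1,[0,0.2,0.3],0],[-1,[0,0.2,0.6],0],[-1,[0,0.2,0.6],0]]'
```

```text
time: 20.95
eef_pos: [0.5381, -0.0321, 0.1129]
tcp_rot: [1.0, -0.031, 0.0, 0.0]
contact_force: [-0.5, -0.3, 0.2]
opening: -0.002
time: 21.25
eef_pos: [0.5378, -0.0339, 0.1067]
tcp_rot: [1.0, -0.031, -0.0, 0.0]
contact_force: [0.3, -0.6, -0.0]
opening: 0.002
```

```bash
python3 -m inch '[[-1,[0,0,0.2],0],[-1,[0,0,0.4],0],[-1,[0,0,0.4],0]]'
python3 -m inch '[[-1,[0,0,0.1],0],[-1,[0,0,0.2],0],[-1,[0,0,0.2],0]]'
```

```text
time: 21.55
eef_pos: [0.538, -0.034, 0.1031]
tcp_rot: [1.0, -0.031, 0.0, 0.0]
contact_force: [-0.1, 0.7, 1.9]
opening: -0.002
time: 21.85
eef_pos: [0.5381, -0.0341, 0.103]
tcp_rot: [1.0, -0.031, -0.001, 0.0]
contact_force: [-5.8, 0.9, 13.0]
opening: -0.002
```

Firm contact came at TCP z 0.103, which is exactly the level-arm height. I back off and check from above.

```bash
python3 -m inch '[[-1,[0,0,-0.3],0],[-1,[0,0,-1.5],0],[-1,[0,0,-4],0],[-1,[0,0,-8],0],[-1,[-2,0,-12],0],[-1,[-6,0,-16],0],[-1,[-8,0,-17],0],[-1,[-8,0,-17],0],[-1,[-8,0,-17],0],[-1,[-8,0,-17],0]]'
python3 - <<'E'
from h import *
im,C=shot("wrist","w8.png");s,D=shot("side");T=pose();print(T[:3,3])
a=-.062;Rj=np.array([[np.cos(a),-np.sin(a)],[np.sin(a),np.cos(a)]])
hsv=cv2.cvtColor(im,cv2.COLOR_BGR2HSV);H,S,V=[hsv[...,i].astype(int) for i in range(3)]
J=lambda p:np.round((p-[.5365,-.035])@Rj*1000,1)
for c in blobs((H>5)&(H<17)&(S>150)&(V>70),300)[:3]:
    r,y=rect(C,c,.038);print("weight",cv2.boundingRect(c),r,y,J(r[:2]/1000))
for c in blobs(((H<4)|(H>175))&(S>150)&(V>60),200)[:1]:
    r,y=rect(C,c,.084);print("red",cv2.boundingRect(c),r,y,J(r[:2]/1000))
cv2.imwrite("pics/m8.png",np.vstack([im,cv2.resize(s[180:280,180:360],(512,284))])[:600])
E
```

```text
time: 22.85
eef_pos: [0.458, -0.029, 0.2699]
tcp_rot: [1.0, -0.031, -0.001, -0.0]
contact_force: [0.7, -0.4, -0.5]
opening: 0.001
[ 0.45803148 -0.02900901  0.26952519]
weight (213, 153, 85, 57) [441.8 -28.5  88.5  61.6] 1.509 [-94.9   0.6]
weight (0, 233, 18, 39) [369.7 277.3  53.4  23.3] -0.318 [-185.8  301.4]
red (228, 72, 50, 32) [537.6 -31.9  42.5  26.2] 1.509 [0.9 3.2]
```

View pics/m8.png

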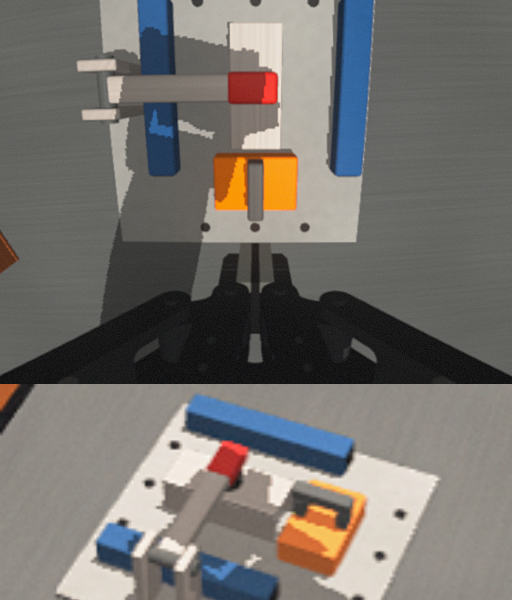

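The clamp arm is level across the left rail with its red end over the channel. The channel spans rows 22–150 with the weight directly behind it. One last numeric check on the channel before handing in.

Run:
```python
from h import *
c=cams.calibration("wrist");C=(c["camera_matrix"],c["k1"],pose()@c["mount"])
a=-.062;Rj=np.array([[np.cos(a),-np.sin(a)],[np.sin(a),np.cos(a)]])
p=(onz(C,[[229,23],[282,23],[230,149],[281,149]],.048)-[.5365,-.035])@Rj*1000
print(np.round(p,1),p.mean(0))
print(ctrl.sign_off())
```

```text
[[ 60.4  25.1]
 [ 60.4 -24.3]
 [-58.5  26. ]
 [-58.5 -25.4]] [0.9596872  0.36093891]
the job is handed in; nothing more can be done
None
```

I set the channel, the weight and the clamp in place and handed the job in at about 23 s of the 72 s. The hand-in gives no verdict.

| Item | Last check (jig frame) | Limit |
|---|---|---|
| Channel, lengthwise | about 1 mm off centre | 12 mm |
| Channel, across | 0.4 mm off midway | 8 mm |
| Channel, angle | parallel to the rails within about 0.01 rad | 0.1 rad |
| Weight, across | 0.6 mm off the middle line | 15 mm |
| Weight, handle angle | in line with the rails within about 0.01 rad | 0.15 rad |
| Weight to channel, between centres | about 96–98 mm, a gap of about 6–8 mm | 105 mm |
| Clamp | closed fingers met firm contact (13 N) at the height expected for a level arm; last picture shows it level over the channel | 0.03 rad |

- **Setting down:** the channel and the weight were each lowered until they touched the plate, and contact came within 1 mm of the expected height.
- **Clamp angle:** I judged it from contact height and the picture only; I had no direct reading of the joint.
- **Bystanders:** the robot never went near the square tube or the angle. I did not measure their positions again at the end.
- **Disagreements:** close-up wrist views of the held parts came out 5–8% too small, and the handle more so. I put this down to rounded edges, and the views after placing did not show it. The first view of the rails put the jig centre 1–2 mm off the other views, well inside the limits.

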